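# Crack open and reseat the lid of the gold coin's dish

## Robot

A 6-joint arm with a two-finger parallel gripper is mounted at the origin on the work surface. World frame = base frame: x ahead of the robot, y to its left, z up, the work surface at z = 0. Lengths are in m, angles in rad, forces in N, time in s.
With the tool pointing down it reaches from about 0.375 to 0.925 m from the base axis. Payload 5.7 kg.
Tool frame: the origin (TCP) lies midway between the tips of the shut fingers; the grasp point (between the pads) lies 19 mm behind it; z points along the fingers, x is the direction in which the jaws open and shut, and the axes are right-handed (so a half turn about z gives the same grasp; the last joint's range is limited). The gripper opens to 85 mm and grips with 20 to 120 N. Pads are 22 mm wide; open, the fingers measure 114 mm over their backs; the gripper's body (76 mm by 85 mm) begins 54 mm behind the grasp point. The pads swing forward as they close: fully open they stand 13 mm farther back than shut.
Start: joints at [-1.293, 0.359, 1.51, -0, 1.272, -0.115], TCP at [0.23, -0.554, 0.231] pointing down, gripper open.
Joint ranges: [-2.97, 2.97], [-1.01, 2.36], [0.21, 2.38], [-0.96, 4.11], [0.2, 2.71], [-2.98, 2.98]. Speed limits (rad/s): [2.39, 2.39, 3.14, 3.14, 3.14, 3.14].

## Interface

Orientations are given as a 3x3 rotation matrix whose columns are the frame's x, y, z axes.
In Python, from plant import status, vision, ctrl gives the robot as it stands.
- The arm moves only by the shell command python3 -m inch 'ROWS'. ROWS is JSON, one flat list of numbers, 7 for each row, row after row: the gripper command: -1 is fully open, 1 is shut, values between are in proportion, then the shift along the tool's x, y, z normalised to -1 to 1, where 1 is 0.15 m, then the turn, a rotation vector about the tool's x, y, z normalised to -1 to 1, where 1 is 90 degrees. In form: [hand, dx, dy, dz, wx, wy, wz, hand, dx, dy, dz, wx, wy, wz, ...]. A call has exactly 8 rows; each row is the pose to reach, as a shift and turn from the pose commanded when the call began, along the tool's axes at that moment; what a row does not reach only later rows make up. A row lasts 1/12 s, in which the tool goes at most 41.7 mm and 7.16 degrees, less where a joint would pass 70% of its speed; a pose out of reach is approached as far as the arm can. A call with a number of a shift or a turn outside -1 to 1 is refused whole. A call with a gripper value outside its range is refused whole. The fingers move at their own pace and stop on an object; the grip force is fixed at half the most. Time passes only in rows, so rows that repeat a pose let the fingers close, or fill a call up. It gives the time, the measured TCP pose, the force and the opening at its end, in the units of the state.
- status.sense(): the state, without advancing time (a new reading comes with each control period).
- vision.grab_frame(name): name is "side" or "top"; returns the picture (420x560x3 uint8, blue, green, red); there is no depth.
- vision.camera_info(name): a dict with "camera_matrix" (3x3 intrinsics, pixels), "position" and "attitude" of the camera in the world. Camera axes: x right, y down, z forward; pixel columns grow to the right and rows downward; lengths in m; the calibration is good to about 2 mm. A picture is of the moment at which its call begins. camera_info takes no time and is no camera call.
- ctrl.job_done(): hands the job in, once; it reports no verdict.
The state is a dict: "time": time; "joint_pos": joint angles; "joint_vel": joint speeds; "joint_torque": joint torques, N m; "tool_pos": TCP position; "eef_rot": TCP orientation; "contact_force": force on the tool from outside, world axes, zero at the start; "torque": the same for the moment, N m; "opening": finger opening in m.
Only numpy, scipy, OpenCV 4.12 (cv2) and the standard library are available. Lean on these libraries where they do the work, as an engineer would, in place of code of your own. Each camera call takes 0.05 s, during which the arm holds its last target.

## Task

Let a little air into the red-lined dish that holds the single gold coin: by the black tab on its clear lid, raise that edge of the lid first while the opposite edge still rests on the dish, then raise the whole lid just clear of the dish, a few centimetres at most. Keep it over its dish, then lower it gently back on, level and centred, and let go. Leave the blue-lined dish with the silver coins and its lid alone.

Things in the scene. Friction and masses are not known exactly. Their poses are not given: they have to be found in the camera images.
- lid_gold: Clear loose lid, 60 g, of the red-lined dish: 96 mm across, 9 mm high (3 mm disc over a 6 mm deep, 2 mm thick skirt); 6 mm play round the dish, disc rests on its rim. Origin: centre of the skirt's lower edge, z up, +x to the tab: upright black block on the disc, 26 mm long (x 21 to 47 mm), 10 mm thick along y (pinch so), 26 mm tall (z 9 to 35 mm).
- dish_gold: The dish under that lid: round, dark wood, fixed to the shelf, 80 mm in outer diameter, 22 mm high, lined in red, holding one gold coin 40 mm across, all below the rim. Origin: centre of its underside, on the shelf (z = 0); z up. Lid seated: the lid's origin is 16 mm above this origin.
- lid_heel (a point): Point on the same lid at the lower edge of the skirt exactly opposite the tab (lid frame: x = -47 mm, y = 0, z = 0). Seated it is 16 mm above the shelf, 6 mm below the top of the dish's rim.
- lid_silver: Identical clear lid with a black tab on the other dish, which is the same size but lined in blue with three small silver coins; same frame and sizes. Not to be moved.
Things that resemble listed ones, but are neither listed nor needed, are in the scene too. What is shaped like the lid_gold but pink or turquoise is not meant.

How it is judged:
By the outcome, as a careful person would: the job done as asked, in the order asked, and still so for the second after the job is handed in, with the robot touching nothing.
It also fails if it takes over 38 s, if anything falls off the work surface, if the arm or the gripper's body presses on something with over 40 N, if the wrist force passes 120 N, or if a joint passes its speed limit or range.

## Working session

There is one attempt and no reset: what is moved stays moved. The work goes in short steps, Python scripts to look and compute and a shell command to move; the robot and the scene stay as the last step left them, time stands still between calls to the robot, and variables do not carry over. Pictures are saved under pics/ and viewed, and the job is handed in when it is done.

```bash
mkdir -p pics; ls; python3 - <<'E'
from plant import status, vision, ctrl
import cv2
s=status.sense();print({k:s[k] for k in('time','tool_pos','eef_rot','opening')})
for n in('side','top'):
    cv2.imwrite(f'pics/{n}0.png',vision.grab_frame(n));print(n,vision.camera_info(n))
E
```

```text
pics
{'time': 0.0, 'tool_pos': array([ 0.22946303, -0.55364186,  0.23043798]), 'eef_rot': array([[ 3.82785147e-01, -9.23837242e-01, -5.30163981e-04],
       [-9.23835525e-01, -3.82785464e-01,  1.79229619e-03],
       [-1.85872903e-03, -1.96280040e-04, -9.99998253e-01]]), 'opening': 0.08558196580027652}
side {'camera_matrix': array([[508.25882196,   0.        , 267.77410448],
       [  0.        , 508.25882196, 197.1387537 ],
       [  0.        ,   0.        ,   1.        ]]), 'position': array([-0.00714556,  0.6124291 ,  0.61909894]), 'attitude': array([[-0.7965229 , -0.35447821,  0.48979227],
       [-0.60460561,  0.46943752, -0.64349085],
       [-0.00182338, -0.80868636, -0.58823724]])}
top {'camera_matrix': array([[499.06383724,   0.        , 276.91442616],
       [  0.        , 499.06383724, 214.79131522],
       [  0.        ,   0.        ,   1.        ]]), 'position': array([ 0.37140247, -0.02184722,  0.89397671]), 'attitude': array([[-0.02036381, -0.98786344,  0.1539842 ],
       [-0.99978676,  0.01959262, -0.00652424],
       [ 0.00342811, -0.15408422, -0.98805177]])}
```

View pics/side0.png

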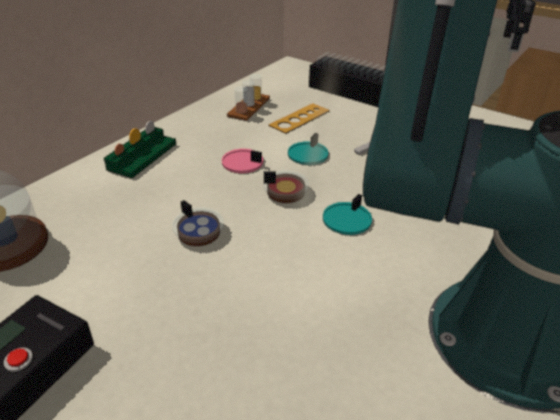

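View pics/top0.png

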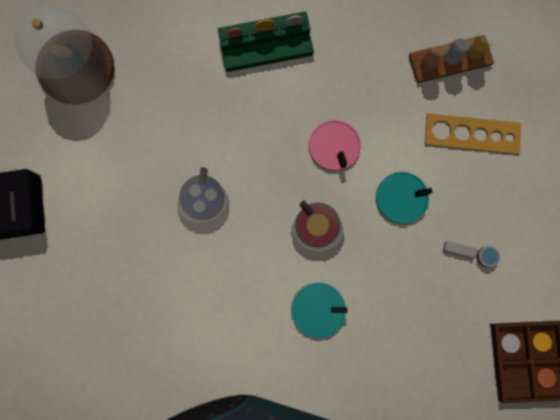

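Candidates: the red-lined dish with one gold coin at top (318,226) / side (286,187), and the blue-lined dish with silver coins at top (203,198) / side (199,228). The pink lid (335,146) and the turquoise lids (402,197) and (319,310) in top are decoys. The red-lined dish fits the description; I'll confirm it in an enlarged crop.

```bash
python3 - <<'E'
import cv2,numpy as np
a=cv2.imread('pics/top0.png')[170:270,260:380];b=cv2.imread('pics/side0.png')[150:220,240:330]
a=cv2.resize(a,(480,400),interpolation=cv2.INTER_CUBIC);
cv2.imwrite('pics/cropt.png',a);cv2.imwrite('pics/crops.png',cv2.resize(b,None,fx=6,fy=6,interpolation=cv2.INTER_CUBIC))
E
```

```text
(no output)
```

View pics/cropt.png

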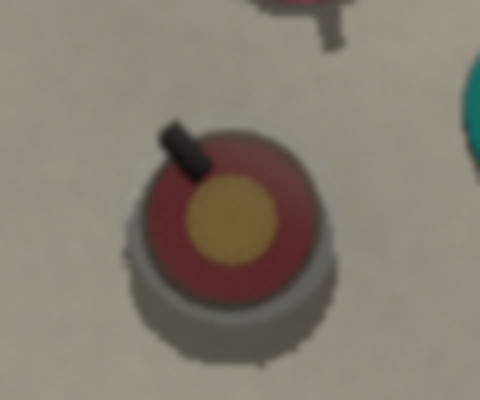

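View pics/crops.png

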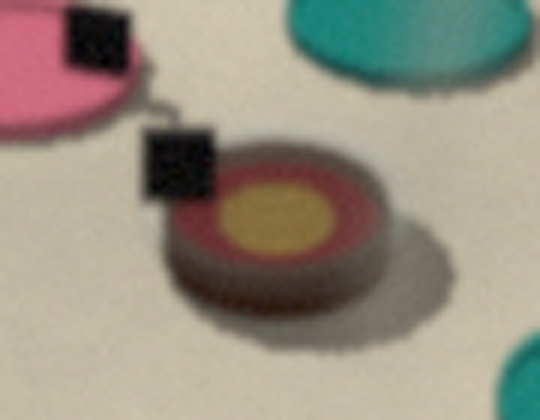

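Confirmed: a red lining with a single gold coin, and the tab is at top crop (185,150) → image (306,208). Now I'll measure.

```bash
cat > h.py <<'E'
import cv2,numpy as np
from plant import status, vision, ctrl
def ray(n,uv):
    c=vision.camera_info(n);d=np.linalg.inv(c['camera_matrix'])@np.array([uv[0],uv[1],1.]);return c['position'],c['attitude']@d
def onz(n,uv,z):
    p,d=ray(n,uv);return p+d*(z-p[2])/d[2]
def tri(a,b):
    (p,d),(q,e)=ray('top',a),ray('side',b)
    d/=np.linalg.norm(d);e/=np.linalg.norm(e)
    s=np.linalg.lstsq(np.c_[d,-e],q-p,rcond=None)[0];A=p+s[0]*d;B=q+s[1]*e
    return (A+B)/2,np.linalg.norm(A-B)
def proj(n,P):
    c=vision.camera_info(n);v=c['attitude'].T@(np.array(P)-c['position']);v=c['camera_matrix']@v;return v[:2]/v[2]
def big(m,roi):
    x0,y0,x1,y1=roi;z=np.zeros_like(m);z[y0:y1,x0:x1]=m[y0:y1,x0:x1]
    cs=cv2.findContours(z,cv2.RETR_EXTERNAL,cv2.CHAIN_APPROX_NONE)[0];return max(cs,key=cv2.contourArea)
def cen(c):
    m=cv2.moments(c);return np.array([m['m10']/m['m00'],m['m01']/m['m00']])
E
python3 - <<'E'
from h import *
T=cv2.imread('pics/top0.png');S=cv2.imread('pics/side0.png')
R={'top':(280,190,360,265),'side':(258,165,320,210)}
tabs={}
for n,I in(('top',T),('side',S)):
    hsv=cv2.cvtColor(I,cv2.COLOR_BGR2HSV);I2=I.astype(int)
    blk=(I2.max(2)<55).astype(np.uint8)*255
    c=big(blk,R[n] if n=='top' else (258,165,280,190));tabs[n]=cen(c);print(n,'tab',cen(c),cv2.minAreaRect(c),cv2.contourArea(c),cv2.boundingRect(c))
    if n=='top': tc=c
    gold=cv2.inRange(hsv,(15,90,60),(30,255,255));g=big(gold,R[n]);print('gold',cen(g),cv2.contourArea(g),onz(n,cen(g),.008))
    tabs[n+'g']=cen(g)
    col=((hsv[...,1]>80)&((hsv[...,0]<30)|(hsv[...,0]>165))).astype(np.uint8)*255
    r=cv2.convexHull(big(col,R[n]));e=cv2.fitEllipse(r);print('red',e,onz(n,e[0],.022), onz(n,e[0],.006))
print('tab tri',tri(tabs['top'],tabs['side']),'gold tri',tri(tabs['topg'],tabs['sideg']))
b=cv2.boxPoints(cv2.minAreaRect(tc))
for p in b: print(p,onz('top',p,.051),onz('top',p,.025))
E
```

```text
top tab [306.33112583 208.4790287 ] ((306.0000305175781, 208.00006103515625), (14.142135620117188, 7.0710673332214355), 45.0) 75.5 (301, 202, 12, 14)
gold [317.4143753  224.46213218] 345.5 [ 0.49050532 -0.0998957   0.008     ]
red ((317.25042724609375, 225.00567626953125), (40.77410888671875, 41.81806945800781), 105.7309341430664) [ 0.48766243 -0.09834151  0.022     ] [ 0.48979569 -0.09974511  0.006     ]
side tab [269.84364261 177.17525773] ((270.0, 177.5), (11.0, 10.0), 90.0) 97.0 (265, 172, 11, 12)
gold [285.57534247 186.00684932] 146.0 [ 0.49585714 -0.1104379   0.008     ]
red ((285.05426025390625, 188.99493408203125), (27.140762329101562, 35.916812896728516), 88.14347839355469) [ 0.47895855 -0.08453558  0.022     ] [ 0.4919843 -0.1032116  0.006    ]
tab tri (array([ 0.51422864, -0.07900065,  0.0398207 ]), np.float64(0.0008605855849109606)) gold tri (array([ 0.48881447, -0.09937386,  0.0171467 ]), np.float64(0.0010807847263870725))
[298.50003 205.50006] [ 0.51816494 -0.06474934  0.051     ] [ 0.52269155 -0.06607258  0.025     ]
[303.50003 200.50006] [ 0.52670898 -0.07357226  0.051     ] [ 0.53149912 -0.07516762  0.025     ]
[313.50003 210.50006] [ 0.50897011 -0.09019758  0.051     ] [ 0.51321312 -0.09230571  0.025     ]
[308.50003 215.50006] [ 0.50048051 -0.08137507  0.051     ] [ 0.50446167 -0.08321109  0.025     ]
```

```bash
python3 - <<'E'
from h import *
I=cv2.imread('pics/top0.png').astype(float).max(2)
roi=I[196:222,294:322]; print(roi.min())
w=np.clip((75-roi)/50,0,1); 
k=cv2.connectedComponentsWithStats((w>0.05).astype(np.uint8)); l=1+np.argmax(k[2][1:,4]); w=w*(k[1]==l)
print((w*9).astype(int))
v,u=np.mgrid[196:222,294:322]
P=np.array([onz('top',(a,b),.038)[:2] for a,b in zip(u.ravel(),v.ravel())]);w=w.ravel()
m=(w[:,None]*P).sum(0)/w.sum();C=((P-m).T*w)@(P-m)/w.sum()*1e6
c=vision.camera_info('top')['position']
s=(m-c[:2])*26/(c[2]-.038);print(m,s,C)
for CC in(C,C-np.outer(s,s)/12):
    L,V=np.linalg.eigh(CC);d=V[:,1]*np.sign(V[0,1]);print(np.sqrt(12*L),np.degrees(np.arctan2(d[1],d[0])))
t=np.array([.5142,-.0790]);
for g in ([.4888,-.0994],[.4877,-.0983]): d=t-g;print(np.hypot(*d),np.degrees(np.arctan2(d[1],d[0])))
E
```

```text
18.0
[[0 0 0 0 0 0 0 0 0 0 0 0 0 0 0 0 0 0 0 0 0 0 0 0 0 0 0 0]
 [0 0 0 0 0 0 0 0 0 0 0 0 0 0 0 0 0 0 0 0 0 0 0 0 0 0 0 0]
 [0 0 0 0 0 0 0 0 0 0 0 0 0 0 0 0 0 0 0 0 0 0 0 0 0 0 0 0]
 [0 0 0 0 0 0 0 0 0 0 0 0 0 0 0 0 0 0 0 0 0 0 0 0 0 0 0 0]
 [0 0 0 0 0 0 0 0 0 0 0 0 0 0 0 0 0 0 0 0 0 0 0 0 0 0 0 0]
 [0 0 0 0 0 0 0 0 0 1 0 0 0 0 0 0 0 0 0 0 0 0 0 0 0 0 0 0]
 [0 0 0 0 0 0 0 0 3 4 4 0 0 0 0 0 0 0 0 0 0 0 0 0 0 0 0 0]
 [0 0 0 0 0 0 0 4 6 6 5 4 0 0 0 0 0 0 0 0 0 0 0 0 0 0 0 0]
 [0 0 0 0 0 0 2 6 7 6 6 5 4 1 0 0 0 0 0 0 0 0 0 0 0 0 0 0]
 [0 0 0 0 0 0 2 7 7 7 6 6 5 4 3 1 0 0 0 0 0 0 0 0 0 0 0 0]
 [0 0 0 0 0 0 0 6 8 8 7 6 6 6 5 3 0 0 0 0 0 0 0 0 0 0 0 0]
 [0 0 0 0 0 0 0 1 6 8 8 7 7 6 6 5 2 0 0 0 0 0 0 0 0 0 0 0]
 [0 0 0 0 0 0 0 0 4 8 9 8 7 7 7 6 4 1 0 0 0 0 0 0 0 0 0 0]
 [0 0 0 0 0 0 0 0 2 7 9 9 8 7 7 7 6 4 1 0 0 0 0 0 0 0 0 0]
 [0 0 0 0 0 0 0 0 1 4 7 8 9 8 8 7 7 6 3 0 0 0 0 0 0 0 0 0]
 [0 0 0 0 0 0 0 0 0 0 3 7 9 9 8 8 7 7 4 0 0 0 0 0 0 0 0 0]
 [0 0 0 0 0 0 0 0 0 0 0 5 8 9 9 8 8 6 3 0 0 0 0 0 0 0 0 0]
 [0 0 0 0 0 0 0 0 0 0 0 2 6 9 9 9 7 4 0 0 0 0 0 0 0 0 0 0]
 [0 0 0 0 0 0 0 0 0 0 0 0 2 6 9 8 5 0 0 0 0 0 0 0 0 0 0 0]
 [0 0 0 0 0 0 0 0 0 0 0 0 0 2 4 4 0 0 0 0 0 0 0 0 0 0 0 0]
 [0 0 0 0 0 0 0 0 0 0 0 0 0 0 0 0 0 0 0 0 0 0 0 0 0 0 0 0]
 [0 0 0 0 0 0 0 0 0 0 0 0 0 0 0 0 0 0 0 0 0 0 0 0 0 0 0 0]
 [0 0 0 0 0 0 0 0 0 0 0 0 0 0 0 0 0 0 0 0 0 0 0 0 0 0 0 0]
 [0 0 0 0 0 0 0 0 0 0 0 0 0 0 0 0 0 0 0 0 0 0 0 0 0 0 0 0]
 [0 0 0 0 0 0 0 0 0 0 0 0 0 0 0 0 0 0 0 0 0 0 0 0 0 0 0 0]
 [0 0 0 0 0 0 0 0 0 0 0 0 0 0 0 0 0 0 0 0 0 0 0 0 0 0 0 0]]
[ 0.51462254 -0.07867204] [ 4.35026073 -1.72603453] [[33.99344876 16.97068473]
 [16.97068473 23.94235887]]
[11.6286256  23.66441967] 36.75217410465238
[10.91408798 23.54163145] 38.040067713405335
0.03257790662396832 38.76967538599439
0.03278322741891039 36.065921784431744
```

Tab centre is (0.514,-0.079,0.039) against an expected z of 0.038. Its distance to the dish centre (0.488,-0.099) is 33 mm against 34, and the azimuth is 38°. All are consistent, so I'll approach in steps.

```bash
python3 -m inch '[-0.5,-0.05,-0.07,0,0,0,0, 0,-0.17,-0.23,0,0,0,0, 0.1,-0.29,-0.39,0,0,0,0, 0.1,-0.41,-0.55,0,0,0,0, 0.1,-0.53,-0.71,0,0,0,0, 0.1,-0.64,-0.86,0,0,0,0, 0.1,-0.71,-0.96,0,0,0,0, 0.1,-0.73,-0.99,0,0,0,0]'
python3 -m inch '[0.1,-0.05,-0.07,0,0,0,0, 0.1,-0.17,-0.23,0,0,0,0, 0.1,-0.29,-0.39,0,0,0,-0.04, 0.1,-0.41,-0.55,0,0,0,-0.08, 0.1,-0.53,-0.71,0,0,0,-0.12, 0.1,-0.64,-0.86,0,0,0,-0.15, 0.1,-0.71,-0.96,0,0,0,-0.17, 0.1,-0.73,-0.99,0,0,0,-0.172]'
cat > go.py <<'E'
from h import *
import sys
def rel(P):
    s=status.sense();return s['eef_rot'].T@(np.array(P)-s['tool_pos'])/.15
def st():
    s=status.sense();R=s['eef_rot'];print(round(s['time'],2),s['tool_pos'].round(4),'xaz',np.degrees(np.arctan2(R[1,0],R[0,0])).round(2),'z',R[:,2].round(4),'yz',R[2,1].round(4),'F',np.round(s['contact_force'],2),'M',np.round(s['torque'],2),'op',round(s['opening'],4))
E
python3 - <<'E'
from go import *
st();print(rel([.5143,-.0789,.10]))
E
```

```text
time: 0.77
tool_pos: [0.3259, -0.3923, 0.231]
eef_rot: [[0.385, -0.923, -0.0], [-0.923, -0.385, 0.003], [-0.002, -0.001, -1.0]]
contact_force: [-0.5, 0.1, -0.1]
opening: 0.0385
time: 1.43
tool_pos: [0.4212, -0.236, 0.2313]
eef_rot: [[0.618, -0.786, 0.0], [-0.786, -0.618, 0.001], [-0.001, -0.001, -1.0]]
contact_force: [-0.5, -0.4, -0.3]
opening: 0.0386
1.43 [ 0.4212 -0.236   0.2313] xaz -51.84 z [ 4.e-04  1.e-03 -1.e+00] yz -0.0009 F [-0.46 -0.4  -0.29] M [ 0.01 -0.01  0.02] op 0.0386
[-0.43955695 -1.13439364  0.87633814]
```

```bash
python3 -m inch '[0.1,-0.03,-0.08,0,0,0,0, 0.1,-0.1,-0.25,0.05,0,0,0, 0.1,-0.18,-0.45,0.15,0,0,0, 0.1,-0.25,-0.65,0.3,0,0,0, 0.1,-0.32,-0.8,0.4,0,0,0, 0.1,-0.37,-0.9,0.5,0,0,0, 0.1,-0.4,-0.96,0.55,0,0,0, 0.1,-0.4,-0.98,0.55,0,0,0]'
python3 - <<'E'
from go import *
st();print(rel([.5143,-.0789,.10]))
for n in('top','side'): cv2.imwrite(f'pics/{n}1.png',vision.grab_frame(n))
a=cv2.imread('pics/top1.png')[150:290,240:400];b=cv2.imread('pics/side1.png')[100:240,200:360]
cv2.imwrite('pics/v1.png',cv2.resize(np.hstack([a,b]),None,fx=2.5,fy=2.5,interpolation=cv2.INTER_CUBIC))
E
```

```text
time: 2.1
tool_pos: [0.4982, -0.0994, 0.1471]
eef_rot: [[0.616, -0.788, -0.003], [-0.788, -0.616, 0.001], [-0.003, 0.002, -1.0]]
contact_force: [0.1, -0.5, -0.6]
opening: 0.0385
2.1 [ 0.4982 -0.0994  0.1471] xaz -51.98 z [-0.0035  0.0012 -1.    ] yz 0.002 F [ 0.13 -0.52 -0.62] M [ 0.   -0.01  0.02] op 0.0385
[-0.0401316  -0.16943205  0.31392152]
```

View pics/v1.png

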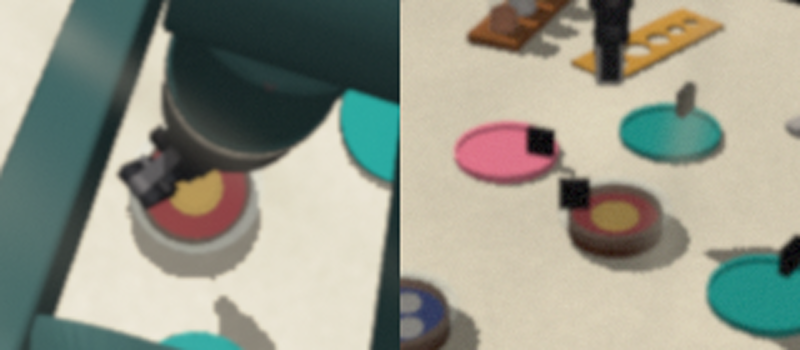

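The gripper (top crop ≈(150,175)) is over the tab and the lid is untouched. I'll align above the tab at z = 0.075.

```bash
python3 -m inch '[0.1,-0.01,-0.05,0.05,0,0,0, 0.1,-0.03,-0.12,0.15,0,0,0, 0.1,-0.04,-0.16,0.28,0,0,0, 0.1,-0.04,-0.17,0.4,0,0,0, 0.1,-0.04,-0.17,0.47,0,0,0, 0.1,-0.04,-0.17,0.48,0,0,0, 0.1,-0.04,-0.17,0.48,0,0,0, 0.1,-0.04,-0.17,0.48,0,0,0]'
python3 - <<'E'
from go import *
st();print(rel([.5143,-.0789,.028]))
for n in('top','side'): cv2.imwrite(f'pics/{n}2.png',vision.grab_frame(n))
a=cv2.imread('pics/top2.png')[150:290,240:400];b=cv2.imread('pics/side2.png')[100:240,200:360]
cv2.imwrite('pics/v2.png',cv2.resize(np.hstack([a,b]),None,fx=2.5,fy=2.5,interpolation=cv2.INTER_CUBIC))
E
```

```text
time: 2.87
tool_pos: [0.516, -0.0807, 0.0775]
eef_rot: [[0.615, -0.789, 0.001], [-0.789, -0.615, -0.0], [0.001, -0.001, -1.0]]
contact_force: [-0.6, -0.2, 0.5]
opening: 0.0387
2.87 [ 0.516  -0.0807  0.0775] xaz -52.06 z [ 1.e-03 -3.e-04 -1.e+00] yz -0.0006 F [-0.64 -0.18  0.53] M [ 0.02  0.05 -0.01] op 0.0387
[-0.01691327  0.00194231  0.330252  ]
```

View pics/v2.png

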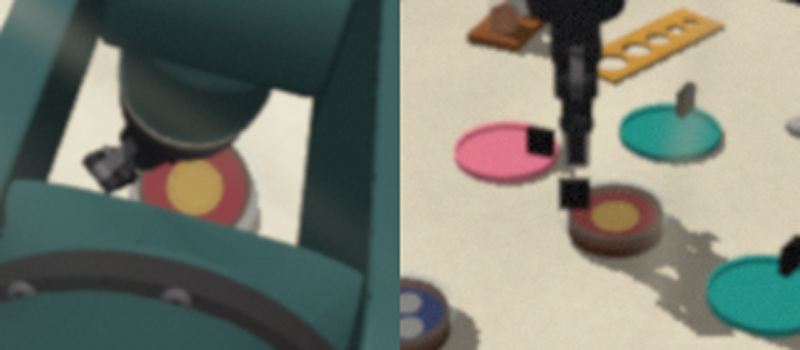

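The fingers straddle the tab in the side view (tab at crop (574,193), fingers at x≈575). I'll descend.

```bash
python3 -m inch '[0.1,-0.01,0,0.03,0,0,0, 0.1,-0.013,0,0.09,0,0,0, 0.1,-0.013,0,0.16,0,0,0, 0.1,-0.013,0,0.23,0,0,0, 0.1,-0.013,0,0.28,0,0,0, 0.1,-0.013,0,0.31,0,0,0, 0.1,-0.013,0,0.32,0,0,0, 0.1,-0.013,0,0.32,0,0,0]'
python3 - <<'E'
from go import *
st();print(rel([.5143,-.0789,.028]))
for n in('side',): cv2.imwrite(f'pics/{n}3.png',vision.grab_frame(n))
st()
b=cv2.imread('pics/side3.png')[130:230,220:340]
cv2.imwrite('pics/v3.png',cv2.resize(b,None,fx=5,fy=5,interpolation=cv2.INTER_CUBIC))
E
```

```text
time: 3.63
tool_pos: [0.5139, -0.0784, 0.0281]
eef_rot: [[0.615, -0.788, -0.001], [-0.788, -0.615, 0.0], [-0.001, 0.001, -1.0]]
contact_force: [0.6, -0.3, -0.6]
opening: 0.0383
3.63 [ 0.5139 -0.0784  0.0281] xaz -52.01 z [-1.4e-03  5.0e-04 -1.0e+00] yz 0.0008 F [ 0.57 -0.3  -0.64] M [-0.04 -0.03  0.03] op 0.0383
[ 4.19854444e-03 -4.68877260e-05  4.68196482e-04]
3.68 [ 0.5143 -0.0785  0.0285] xaz -52.02 z [-4.e-04  2.e-04 -1.e+00] yz 0.0002 F [ 0.05 -1.03  0.22] M [-0.02 -0.04 -0.05] op 0.0385
```

View pics/v3.png

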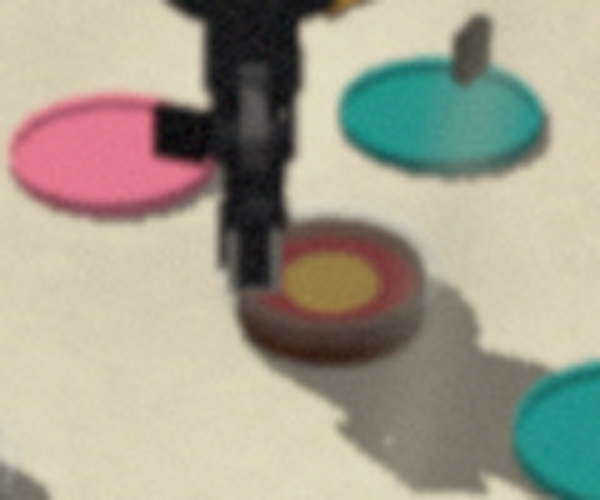

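The fingers are down around the tab at crop (255,260). I'll close.

```bash
python3 -m inch '[0.3,0,0,0,0,0,0, 0.5,0,0,0,0,0,0, 0.7,0,0,0,0,0,0, 1,0,0,0,0,0,0, 1,0,0,0,0,0,0, 1,0,0,0,0,0,0, 1,0,0,0,0,0,0, 1,0,0,0,0,0,0]'
python3 - <<'E'
from go import *
st()
E
```

```text
time: 4.35
tool_pos: [0.5148, -0.0787, 0.0293]
eef_rot: [[0.615, -0.788, 0.001], [-0.788, -0.615, -0.0], [0.001, -0.001, -1.0]]
contact_force: [-1.3, 1.0, 6.6]
opening: 0.0091
4.35 [ 0.5148 -0.0787  0.0293] xaz -52.02 z [ 1.1e-03 -2.0e-04 -1.0e+00] yz -0.0007 F [-1.25  0.96  6.59] M [ 0.03  0.1  -0.03] op 0.0091
```

The grip is firm (9 mm opening). Next I tilt in two 4° steps about the far rim, which is 74 mm away.

```bash
python3 -m inch '[1,0,0,-0.004,0.0055,0,0, 1,0.0,0.001,-0.009,0.011,0,0, 1,0,0.002,-0.013,0.0166,0,0, 1,0,0.002,-0.017,0.0222,0,0, 1,0,0.003,-0.021,0.0277,0,0, 1,0,0.003,-0.026,0.0333,0,0, 1,0,0.004,-0.030,0.0388,0,0, 1,0,0.0045,-0.0343,0.0444,0,0]'
python3 - <<'E'
from go import *
st();cv2.imwrite('pics/side4.png',vision.grab_frame('side'));st()
b=cv2.imread('pics/side4.png')[130:230,220:340]
cv2.imwrite('pics/v4.png',cv2.resize(b,None,fx=5,fy=5,interpolation=cv2.INTER_CUBIC))
E
```

```text
time: 5.02
tool_pos: [0.5138, -0.0791, 0.034]
eef_rot: [[0.615, -0.786, 0.056], [-0.788, -0.614, 0.043], [0.0, -0.071, -0.998]]
contact_force: [0.8, 0.3, 2.5]
opening: 0.0089
5.02 [ 0.5138 -0.0791  0.034 ] xaz -52.02 z [ 0.0557  0.0434 -0.9975] yz -0.0706 F [0.8  0.29 2.48] M [-0.07 -0.14  0.04] op 0.0089
5.07 [ 0.5136 -0.0791  0.034 ] xaz -52.02 z [ 0.0557  0.0437 -0.9975] yz -0.0708 F [0.65 0.36 2.01] M [-0.11 -0.04  0.02] op 0.0091
```

View pics/v4.png

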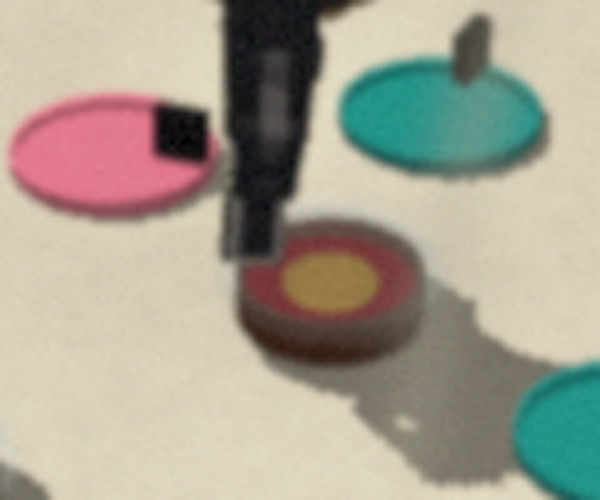

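Tab raised about 5 mm, and the heel still rests on the rim (about +2 N on the tool). Same step again.

```bash
python3 -m inch '[1,0,0,-0.004,0.0055,0,0, 1,0.0,0.001,-0.009,0.011,0,0, 1,0,0.002,-0.013,0.0166,0,0, 1,0,0.002,-0.017,0.0222,0,0, 1,0,0.003,-0.021,0.0277,0,0, 1,0,0.003,-0.026,0.0333,0,0, 1,0,0.004,-0.030,0.0388,0,0, 1,0,0.0045,-0.0343,0.0444,0,0]'
python3 -m inch '[1,0,0,0,0,0,0, 1,0,0,0,0,0,0, 1,0,0,0,0,0,0, 1,0,0,0,0,0,0, 1,0,0,0,0,0,0, 1,0,0,0,0,0,0, 1,0,0,0,0,0,0, 1,0,0,0,0,0,0]'
python3 - <<'E'
from go import *
st();cv2.imwrite('pics/side5.png',vision.grab_frame('side'));cv2.imwrite('pics/top5.png',vision.grab_frame('top'));st()
b=cv2.imread('pics/side5.png')[140:220,230:330];a=cv2.imread('pics/top5.png')[180:260,270:370]
cv2.imwrite('pics/v5.png',cv2.resize(np.hstack([b,a]),None,fx=4,fy=4,interpolation=cv2.INTER_CUBIC))
E
```

```text
time: 5.73
tool_pos: [0.5127, -0.0795, 0.039]
eef_rot: [[0.615, -0.78, 0.11], [-0.788, -0.609, 0.086], [-0.0, -0.14, -0.99]]
contact_force: [0.2, -1.3, 1.3]
opening: 0.0092
time: 6.4
tool_pos: [0.5128, -0.0794, 0.039]
eef_rot: [[0.616, -0.78, 0.109], [-0.788, -0.61, 0.086], [-0.0, -0.139, -0.99]]
contact_force: [-2.0, -0.6, 1.7]
opening: 0.0088
6.4 [ 0.5128 -0.0794  0.039 ] xaz -52.01 z [ 0.1092  0.0859 -0.9903] yz -0.1389 F [-2.   -0.56  1.7 ] M [-0.21  0.27  0.03] op 0.0088
6.5 [ 0.5129 -0.0794  0.039 ] xaz -52.01 z [ 0.1093  0.0859 -0.9903] yz -0.139 F [-0.49  0.81  1.5 ] M [-0.19  0.29  0.01] op 0.0087
```

View pics/v5.png

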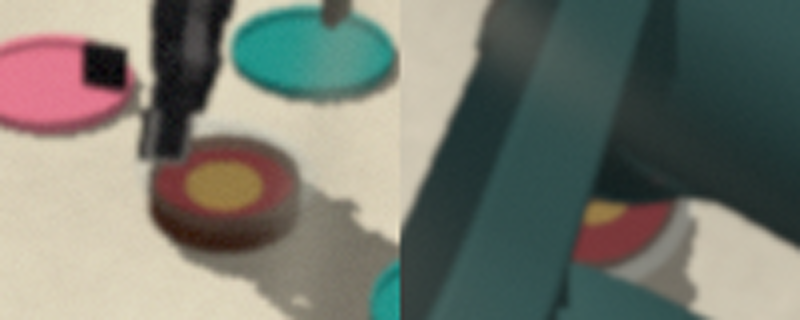

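Still tilted 8° with about 1.5 N of heel support, so the first stage is done. Now I lift the whole lid straight up 14 mm, tilted.

```bash
python3 -m inch '[1,0,-0.001,-0.007,0,0,0, 1,0,-0.003,-0.021,0,0,0, 1,0,-0.005,-0.038,0,0,0, 1,0,-0.008,-0.055,0,0,0, 1,0,-0.010,-0.072,0,0,0, 1,0,-0.012,-0.086,0,0,0, 1,0,-0.013,-0.0924,0,0,0, 1,0,-0.013,-0.0924,0,0,0]'
python3 - <<'E'
from go import *
st();cv2.imwrite('pics/side6.png',vision.grab_frame('side'));st()
b=cv2.imread('pics/side6.png')[130:230,220:340]
cv2.imwrite('pics/v6.png',cv2.resize(b,None,fx=5,fy=5,interpolation=cv2.INTER_CUBIC))
E
```

```text
time: 7.17
tool_pos: [0.5132, -0.0797, 0.0534]
eef_rot: [[0.615, -0.78, 0.11], [-0.788, -0.609, 0.085], [0.0, -0.139, -0.99]]
contact_force: [-0.1, 0.2, -0.7]
opening: 0.009
7.17 [ 0.5132 -0.0797  0.0534] xaz -52.02 z [ 0.1102  0.0854 -0.9902] yz -0.1394 F [-0.13  0.16 -0.72] M [-0.03  0.07 -0.  ] op 0.009
7.22 [ 0.5131 -0.0796  0.0532] xaz -52.02 z [ 0.11    0.0855 -0.9902] yz -0.1393 F [ 0.22  0.41 -0.06] M [-0.04  0.03 -0.01] op 0.0088
```

View pics/v6.png

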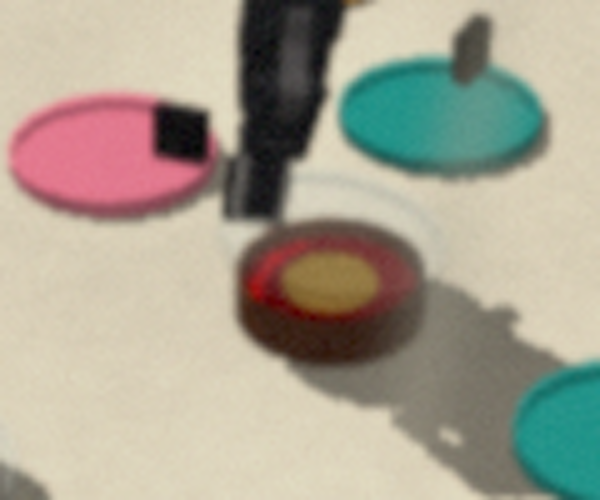

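The lid outline floats clear of the rim and the force is about its weight. Now I level it about the heel.

```bash
python3 -m inch '[1,0,0,0.005,-0.006,0,0, 1,0,0,0.015,-0.02,0,0, 1,0,-0.001,0.027,-0.035,0,0, 1,0,-0.001,0.04,-0.052,0,0, 1,0,-0.002,0.052,-0.067,0,0, 1,0,-0.002,0.062,-0.08,0,0, 1,0,-0.002,0.068,-0.0878,0,0, 1,0,-0.002,0.0689,-0.0889,0,0]'
python3 - <<'E'
from go import *
st();I=[vision.grab_frame('side') for _ in range(4)];st()
I=np.mean(I,0).astype(np.uint8);cv2.imwrite('pics/side7.png',I)
b=I[150:220,240:330]
b=cv2.resize(b,None,fx=8,fy=8,interpolation=cv2.INTER_CUBIC)
cv2.imwrite('pics/v7.png',cv2.convertScaleAbs(b,alpha=1.8,beta=-120))
E
```

```text
time: 7.88
tool_pos: [0.5147, -0.0782, 0.0425]
eef_rot: [[0.616, -0.788, -0.001], [-0.788, -0.616, -0.0], [-0.0, 0.001, -1.0]]
contact_force: [0.2, 0.2, -0.5]
opening: 0.0088
7.88 [ 0.5147 -0.0782  0.0425] xaz -51.97 z [-7.e-04 -4.e-04 -1.e+00] yz 0.0009 F [ 0.17  0.15 -0.53] M [ 0.01  0.01 -0.  ] op 0.0088
8.08 [ 0.5141 -0.0785  0.0428] xaz -52.02 z [-3.e-04  3.e-04 -1.e+00] yz 0.0 F [ 0.54  0.15 -0.38] M [-0.03 -0.01 -0.02] op 0.0088
```

View pics/v7.png

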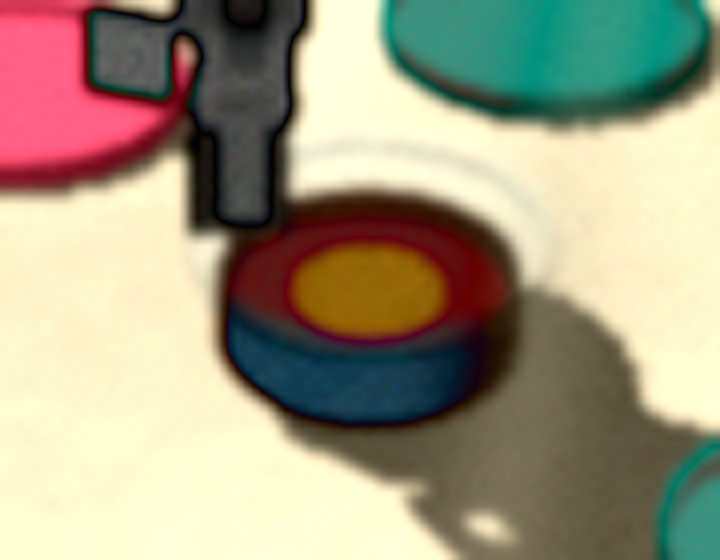

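```bash
python3 - <<'E'
from h import *
a=np.linspace(0,2*np.pi,181)
def ext(c,r,z):
    q=np.array([proj('side',[c[0]+r*np.cos(t),c[1]+r*np.sin(t),z]) for t in a]);q=(q-[240,150])*8
    return 'L%.0f R%.0f T%.0f B%.0f'%(q[:,0].min(),q[:,0].max(),q[:,1].min(),q[:,1].max())
d=np.array([np.cos(np.radians(38)),np.sin(np.radians(38))])
t=np.array([.5143,-.0786])
print('lid obs L193 R545 T143');c=t-.034*d;print(c,ext(c,.048,.0385))
print('dish obs L222 R518 T190, seat c')
for g in(c,[.4888,-.0994],[.4877,-.0983]):print(g,ext(g,.04,.022))
E
```

```text
lid obs L193 R545 T143
[ 0.48750763 -0.09953249] L181 R556 T120 B329
dish obs L222 R518 T190, seat c
[ 0.48750763 -0.09953249] L213 R522 T189 B364
[0.4888, -0.0994] L208 R518 T187 B363
[0.4877, -0.0983] L209 R519 T191 B366
```

Lid and dish centres agree within about 1–2 mm, so the lid is over the dish and level. I'll lower it gently.

```bash
python3 -m inch '[1,0,0,0.005,0,0,0, 1,0,0,0.014,0,0,0, 1,0,0,0.026,0,0,0, 1,0,0,0.040,0,0,0, 1,0,0,0.054,0,0,0, 1,0,0,0.066,0,0,0, 1,0,0,0.074,0,0,0, 1,0,0,0.077,0,0,0]'
python3 -m inch '[1,0,0,0.001,0,0,0, 1,0,0,0.003,0,0,0, 1,0,0,0.005,0,0,0, 1,0,0,0.007,0,0,0, 1,0,0,0.009,0,0,0, 1,0,0,0.011,0,0,0, 1,0,0,0.013,0,0,0, 1,0,0,0.013,0,0,0]'
python3 - <<'E'
from go import *
st();I=vision.grab_frame('side');st();cv2.imwrite('pics/side8.png',I)
b=cv2.resize(I[150:220,240:330],None,fx=8,fy=8,interpolation=cv2.INTER_CUBIC)
cv2.imwrite('pics/v8.png',cv2.convertScaleAbs(b,alpha=1.8,beta=-120))
E
```

```text
time: 8.75
tool_pos: [0.5142, -0.0785, 0.031]
eef_rot: [[0.615, -0.788, -0.001], [-0.788, -0.615, 0.0], [-0.0, 0.0, -1.0]]
contact_force: [1.0, 0.6, -1.1]
opening: 0.0084
time: 9.42
tool_pos: [0.5144, -0.0785, 0.0294]
eef_rot: [[0.615, -0.788, -0.0], [-0.788, -0.615, 0.0], [-0.0, 0.0, -1.0]]
contact_force: [0.2, 0.1, 0.6]
opening: 0.0083
9.42 [ 0.5144 -0.0785  0.0294] xaz -52.02 z [-1.e-04  0.e+00 -1.e+00] yz 0.0001 F [0.22 0.13 0.56] M [0.04 0.05 0.  ] op 0.0083
9.47 [ 0.5144 -0.0785  0.0294] xaz -52.01 z [-1.e-04 -0.e+00 -1.e+00] yz 0.0001 F [ 0.73 -0.61 -0.58] M [-0.05  0.01  0.02] op 0.0089
```

View pics/v8.png

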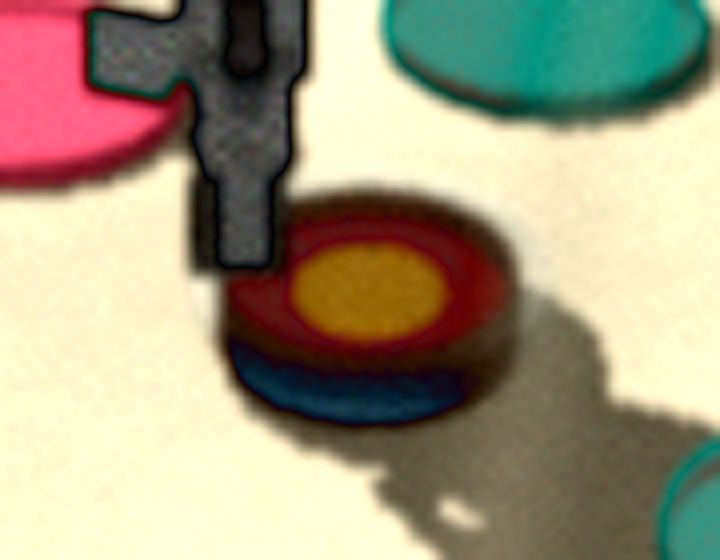

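The lid is down around the rim but not yet loaded. I'll go 0.9 mm further, slowly.

```bash
python3 -m inch '[1,0,0,0.001,0,0,0, 1,0,0,0.002,0,0,0, 1,0,0,0.003,0,0,0, 1,0,0,0.004,0,0,0, 1,0,0,0.005,0,0,0, 1,0,0,0.006,0,0,0, 1,0,0,0.006,0,0,0, 1,0,0,0.006,0,0,0]'
python3 - <<'E'
from go import *
st()
E
```

```text
time: 10.13
tool_pos: [0.5144, -0.0785, 0.0293]
eef_rot: [[0.616, -0.788, 0.0], [-0.788, -0.616, -0.0], [0.0, -0.0, -1.0]]
contact_force: [-3.1, 1.2, 11.8]
opening: 0.0088
10.13 [ 0.5144 -0.0785  0.0293] xaz -52.01 z [ 2.e-04 -1.e-04 -1.e+00] yz -0.0001 F [-3.09  1.2  11.84] M [ 0.1   0.46 -0.04] op 0.0088
```

Seated: contact at z = 0.0293, the same height as at the grasp. I'll relieve the load slightly, then let go.

```bash
python3 -m inch '[1,0,0,-0.002,0,0,0, 1,0,0,-0.004,0,0,0, 1,0,0,-0.004,0,0,0, 0.7,0,0,-0.004,0,0,0, 0.5,0,0,-0.004,0,0,0, 0.3,0,0,-0.004,0,0,0, 0.1,0,0,-0.004,0,0,0, 0.1,0,0,-0.004,0,0,0]'
python3 - <<'E'
from go import *
st()
E
python3 -m inch '[0.1,0,0,-0.02,0,0,0, 0.1,0,0,-0.08,0,0,0, 0.1,0,0,-0.17,0,0,0, 0.1,0,0,-0.3,0,0,0, 0.1,0,0,-0.45,0,0,0, 0.1,0,0,-0.6,0,0,0, 0.1,0,0,-0.72,0,0,0, 0.1,0,0,-0.8,0,0,0]'
python3 -m inch '[0.1,0.0,0.05,-0.05,0,0,0, 0.1,0.1,0.2,-0.1,0,0,0, 0.1,0.25,0.35,-0.2,0,0,0, 0.1,0.4,0.5,-0.2,0,0,0, 0.1,0.6,0.65,-0.2,0,0,0, 0.1,0.7,0.8,-0.2,0,0,0, 0.1,0.8,0.9,-0.2,0,0,0, 0.1,0.8,0.9,-0.2,0,0,0]'
python3 - <<'E'
from go import *
st()
for n in('top','side'): cv2.imwrite(f'pics/{n}9.png',vision.grab_frame(n))
a=cv2.imread('pics/top9.png')[150:290,240:400];b=cv2.imread('pics/side9.png')[100:240,200:360]
cv2.imwrite('pics/v9.png',cv2.resize(np.hstack([a,b]),None,fx=2.5,fy=2.5,interpolation=cv2.INTER_CUBIC))
E
```

```text
time: 10.8
tool_pos: [0.5143, -0.0785, 0.0289]
eef_rot: [[0.615, -0.788, -0.0], [-0.788, -0.615, 0.0], [-0.0, 0.0, -1.0]]
contact_force: [0.3, 0.9, 0.8]
opening: 0.0384
10.8 [ 0.5143 -0.0785  0.0289] xaz -52.01 z [-4.e-04  0.e+00 -1.e+00] yz 0.0003 F [0.25 0.87 0.77] M [ 0.02 -0.    0.01] op 0.0384
time: 11.47
tool_pos: [0.5153, -0.0787, 0.1519]
eef_rot: [[0.616, -0.788, 0.003], [-0.788, -0.616, -0.001], [0.003, -0.002, -1.0]]
contact_force: [-0.5, 0.2, -0.6]
opening: 0.0384
time: 12.13
tool_pos: [0.4809, -0.2604, 0.1793]
eef_rot: [[0.613, -0.79, 0.0], [-0.79, -0.613, -0.002], [0.002, 0.001, -1.0]]
contact_force: [0.4, -0.9, 0.4]
opening: 0.0385
12.13 [ 0.4809 -0.2604  0.1793] xaz -52.19 z [ 1.0e-04 -2.2e-03 -1.0e+00] yz 0.0013 F [ 0.41 -0.87  0.41] M [-0.06 -0.04  0.03] op 0.0385
```

View pics/v9.png

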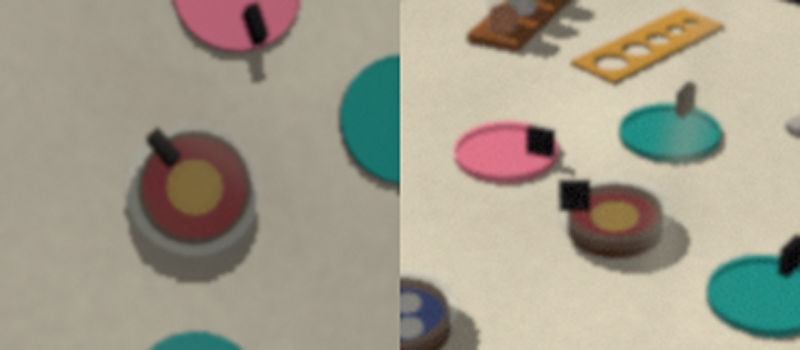

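The lid sits back on the red dish, with its tab at top crop (163,148) and side crop (574,194). I'll check this numerically against the start, and check centring too.

```bash
python3 - <<'E'
from h import *
def f(T,S):
    o={}
    for n,I,r in(('top',T,(294,196,322,222)),('side',S,(258,165,280,190))):
        w=np.clip((75-I.astype(float).max(2))/50,0,1);k=cv2.connectedComponentsWithStats((w>.4).astype(np.uint8)[r[1]:r[3],r[0]:r[2]]);l=1+np.argmax(k[2][1:,4])
        o[n]=k[3][l]+r[:2]
    return o,tri(o['top'],o['side'])
for i in(0,9):print(f(cv2.imread(f'pics/top{i}.png'),cv2.imread(f'pics/side{i}.png')))
for n,r in(('top',(170,160,240,240)),('side',(170,195,225,250))):
    a,b=[cv2.imread(f'pics/{n}{i}.png')[r[1]:r[3],r[0]:r[2]].astype(int) for i in(0,9)]
    print('silver diff',n,np.abs(a-b).max(2).mean().round(2),np.abs(a-b).max())
a=cv2.imread('pics/top9.png')[190:260,280:360]
g=cv2.createCLAHE(4,(2,2)).apply(cv2.cvtColor(cv2.resize(a,None,fx=8,fy=8,interpolation=cv2.INTER_CUBIC),cv2.COLOR_BGR2GRAY))
cv2.imwrite('pics/v10.png',g)
E
```

```text
({'top': array([306.2826087 , 208.44565217]), 'side': array([269.81896552, 177.19827586])}, (array([ 0.51427329, -0.07893408,  0.03978547]), np.float64(0.0009114171812569444)))
({'top': array([305.30232558, 209.43023256]), 'side': array([269.94827586, 177.94827586])}, (array([ 0.51262202, -0.07719435,  0.03953518]), np.float64(0.0008980013460994212)))
silver diff top 12.51 18
silver diff side 11.12 21
```

View pics/v10.png

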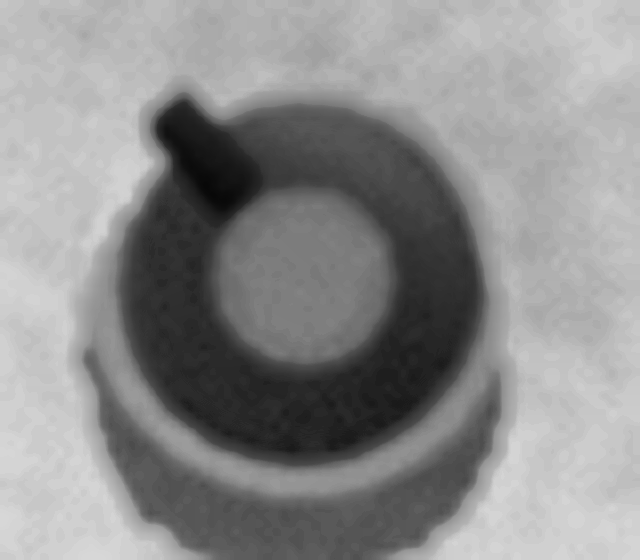

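The tab has shifted about 2.4 mm sideways along the jaw axis, probably from the pinch centring it. I'll measure lid against dish centring directly from the lid outline, before and now.

```bash
python3 - <<'E'
from h import *
I9=np.mean([vision.grab_frame('top') for _ in range(6)],0);np.save('top9avg.npy',I9)
out=[]
for nm,I in(('0',cv2.imread('pics/top0.png').astype(float)),('9',I9)):
    s=8;a=cv2.resize(I[180:275,265:375].astype(np.float32),None,fx=s,fy=s,interpolation=cv2.INTER_CUBIC)
    c=(np.array([317.3,225.0])-[265,180]+.5)*s
    pol=cv2.warpPolar(a,(280,72),tuple(c),280,cv2.WARP_POLAR_LINEAR)
    g=pol.mean(2); p=cv2.normalize(g,None,0,255,cv2.NORM_MINMAX).astype(np.uint8)
    out.append(cv2.resize(p[:,120:280],(400,576),interpolation=cv2.INTER_CUBIC))
cv2.imwrite('pics/pol.png',np.hstack(out))
E
```

View pics/pol.png

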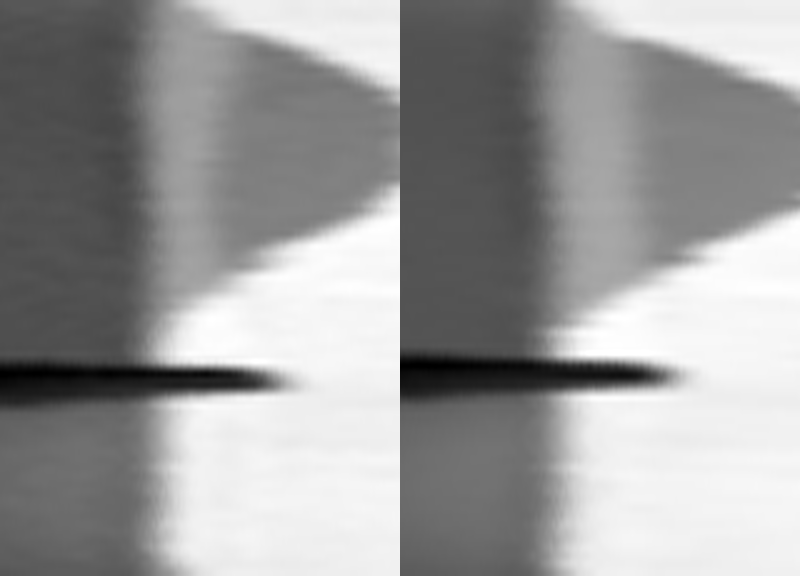

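```bash
python3 - <<'E'
from h import *
from scipy.optimize import least_squares
from scipy.ndimage import map_coordinates,gaussian_filter1d
for nm,I in(('0',cv2.imread('pics/top0.png').astype(float)),('9',np.load('top9avg.npy'))):
    g=I.mean(2);c=np.array([317.3,225.0]);r=np.arange(14,34,.1)
    for what,rg,sg,z,R,angs in(('lid',(23,28.5),-1,.016,.048,range(28,148,3)),('rim',(17,24),1,.022,.040,range(28,148,3))):
        P=[];rr=[]
        for A in angs:
            d=np.array([np.cos(np.radians(A)),np.sin(np.radians(A))])
            p=gaussian_filter1d(map_coordinates(g,[c[1]+r*d[1],c[0]+r*d[0]],order=3),8);q=sg*np.gradient(p)
            m=(r>rg[0])&(r<rg[1]);k=r[m][np.argmax(q[m])];rr.append(k);P.append(onz('top',c+k*d,z)[:2])
        P=np.array(P)
        f=least_squares(lambda x:np.hypot(*(P-x[:2]).T)-R,[.488,-.099],loss='soft_l1',f_scale=5e-4)
        f3=least_squares(lambda x:np.hypot(*(P-x[:2]).T)-x[2],[.488,-.099,R],loss='soft_l1',f_scale=5e-4)
        print(nm,what,'fixedR',f.x.round(4),'rms mm',np.sqrt(np.mean(f.fun**2))*1e3,'free',f3.x.round(4),np.round(rr[::6],1))
E
```

```text
0 lid fixedR [ 0.4905 -0.0998] rms mm 0.18675290915691245 free [ 0.4905 -0.0998  0.0479] [26.9 26.8 26.2 26.  25.6 25.8 25.8]
0 rim fixedR [ 0.4883 -0.0976] rms mm 0.19944238775472475 free [ 0.4878 -0.0977  0.0396] [22.4 22.1 22.2 22.3 22.3 22.6 22.6]
9 lid fixedR [ 0.4889 -0.0982] rms mm 0.2596420067054451 free [ 0.4886 -0.0982  0.0477] [26.1 26.9 26.6 26.9 26.9 26.7 27.1]
9 rim fixedR [ 0.4883 -0.0975] rms mm 0.19767185994612366 free [ 0.4878 -0.0976  0.0396] [22.4 22.1 22.1 22.4 22.3 22.7 22.7]
```

Both circle fits are good (r = 48 and 40 mm, rms 0.2 mm). The lid is now within about 1 mm of the dish centre, having started about 3 mm off. The gripper is clear, so I'll hand in.

```bash
python3 - <<'E'
from go import *
st();ctrl.job_done()
E
```

```text
12.53 [ 0.4819 -0.2551  0.1791] xaz -51.93 z [-4.e-04  3.e-04 -1.e+00] yz 0.0001 F [0.22 0.4  0.21] M [-0.05 -0.   -0.02] op 0.0386
the job is handed in; nothing more can be done
```

The gold-coin dish has been aired and its lid is back on. I handed the job in at 12.5 s of the 38 s allowed.

**What I did:** I pinched the black tab and tilted the tab edge up 8°. The opposite edge stayed on the rim, with about 1.5 N of support still showing at the wrist. I then raised the whole lid 14 mm, levelled it over the dish, lowered it until it touched, let go and backed away.

**Last checks:**
- **Seating:** contact came at the same height as at the grasp (TCP z = 0.029 m). The lid outline is within about 1 mm of the dish centre.
- **Level:** I did not measure tilt directly. It rests on that contact height, the level tool, the tab's unchanged height and the clean outline fit.
- **Blue dish:** its image patches differ from the start by an even amount (mean 11–13 of 255, maximum 21). I put that down to lighting, with no sign of movement.

**What disagreed:**
- The tab ended about 2.4 mm from where it began, along the direction the jaws close. The pinch probably slid the seated lid there. The lid started about 3 mm off centre, so this improved the centring.
- Lowering ended with a brief 12 N push on the rim, which I eased off before releasing.

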